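# Swing a vial carrier in under the sampling needle and latch it

## Robot

A 6-joint arm with a two-finger parallel gripper is mounted at the origin on a cart in front of the work surface, level with it; the furniture and walls round the work are solid. World frame = base frame: x ahead of the robot, y to its left, z up, the work surface at z = 0. Lengths are in m, angles in rad, forces in N, time in s.
With the tool pointing down it reaches from about 0.325 to 0.9 m from the base axis. Payload 6.1 kg.
Tool frame: the origin (TCP) lies at the very end of the fingers, on their centre line; the grasp point (between the pads) lies 19 mm behind it; z points along the fingers, y is the line along which they close (so a half turn about z gives the same grasp; the last joint's range is limited). The gripper opens to 85 mm and grips with 20 to 120 N. Pads are 22 mm wide; open, the fingers measure 114 mm over their backs; the gripper's body (76 mm by 85 mm) begins 54 mm behind the grasp point. The pads swing forward as they close: fully open they stand 13 mm farther back than shut.
Start: joints at [1.047, 0.22, 1.526, -0, 1.395, -0.126], TCP at [0.242, 0.576, 0.231] pointing down, gripper open.
Joint ranges: [-2.98, 2.98], [-0.91, 2.08], [0.09, 2.57], [-1.24, 4.39], [0.2, 2.65], [-2.68, 2.68]. Speed limits (rad/s): [2.57, 2.57, 3.01, 3.14, 3.14, 3.14].

## Interface

Orientations are given as a unit quaternion [x, y, z, w].
In Python, from cell import manip gives the robot as it stands. The module is installed in compiled form; this text tells all that it offers.
- The arm moves only by the tool send_rows, never from a script. Its argument "plan" is a list of rows, each an object of numbers: "tx", "ty", "tz": the shift along the tool's x, y, z in cm; "ax", "ay", "az": the turn, a rotation vector about the tool's x, y, z in rad. In form: [{"tx": .., "ty": .., "tz": .., "ax": .., "ay": .., "az": ..}, ...]. A call has 1 to 10 rows; each row shifts and turns the commanded pose from where the row before left it, along the tool's axes as they then stand; what a row does not reach is not made up. A row lasts 1/12 s, in which the tool goes at most 41.7 mm and 7.16 degrees, less where a joint would pass 70% of its speed; a pose out of reach is approached as far as the arm can. A call is refused whole if a number of a shift passes 4.17 or a number of a turn 0.125, either way. A call with a gripper value outside its range is refused whole. "jaw" is the finger opening in cm, from 0 to 8.54, set as the call begins (left out, the last holds). The fingers move at their own pace and stop on an object; "grip_force" is the grip in N (left out, the last holds). Time passes only in rows, so rows that do not move let the fingers close. It gives the time, the measured TCP pose, the force, the opening and the grip force at its end, in the units of the state.
- manip.observe(): the state, without advancing time (a new reading comes with each control period).
- manip.camera(name): name is "scene" or "top"; returns the picture (420x560x3 uint8, red, green, blue); there is no depth.
- manip.camera_model(name): a dict with "vertical_fov" (degrees; the focal length in pixels is half the picture's height over the tangent of half this angle, whatever the lens; pixels are square), "cx", "cy" (the principal point, pixels), "extrinsics" (4x4, takes a point from world to camera coordinates). Camera axes: x right, y down, z forward; pixel columns grow to the right and rows downward; lengths in m; the calibration is good to about 2 mm. A picture is of the moment at which its call begins. camera_model takes no time and is no camera call.
- manip.sign_off(): hands the job in; it is judged then, once.
The state is a dict: "time": time; "q": joint angles; "dq": joint speeds; "effort": joint torques, N m; "ee_pos": TCP position; "tcp_rot": TCP orientation; "wrist_force": force on the tool from outside, world axes, zero at the start; "wrist_torque": the same for the moment, N m; "grip_width": finger opening in m; "grip_force": force on a finger pad.
Only numpy, scipy, OpenCV 4.12 (cv2) and the standard library are available. Lean on these libraries where they do the work, as an engineer would, in place of code of your own. Each camera call takes 0.05 s, during which the arm holds its last target. There are 200 camera calls.

## Task

Load the grey vial carrier into the sampling station: carry it by its upright handle and set it down flat on the station's deck with its fork round the pivot pin and its tail pointing out to the front, then let go and swing its tail round on the pin, keeping the fork pressed on the pin, until its long edge lies flush along the fence under the lip. Finally turn the latch fully shut in front of it, and leave the bottles and glassware standing where they are.

Things in the scene. Friction and masses are not known exactly. Their poses are not given: they have to be found in the camera images.
- station: Sampling station, fixed: light grey deck plate 210 x 210 x 10 mm with pivot pin, fence, latch and a white needle arm on it; a small white pump control, 26 mm high, sits in its right back corner. Origin under the plate's centre, deck top 10 mm above it; x points to the station's back (away from the robot), y to its left, z up.
- pivot_pin (a point): Plain upright steel pin, 12 mm in diameter, standing 22 mm above the deck at the station's x = 45, y = 75 mm. This point is on its axis, 6 mm above the deck.
- fence_face (a point): Middle of the fence's upright front face, at the station's x = 68, y = -23 mm, 6 mm above the deck. The face looks to the station's -x and runs 74 mm along y. A lip along its top overhangs it by 6 mm to the front, 15 to 19 mm above the deck: the carrier's 12 mm plate slides in under it and cannot be lowered in from above.
- carrier: Loose flat grey vial carrier, 240 to 390 g, plate 46 mm wide, 12 mm thick, from x = -70 (tail) to 83.5 mm (fork tips), four capped vials near the fork (tops at 40 mm). Origin at the underside below the handle, near the centre of mass; x points to the fork, z up. Starts flat on the trolley (z = 0). Set down for the swing its x points along the station's +x; home, along the station's +y.
- carrier_handle (a point): Grip point of the carrier's upright handle, 31 mm above its underside over its origin. The handle is a steel fin with a black top, 24 mm long along the carrier's x, 8 mm thick, reaching 44 mm above the underside; the nearest vials begin 21 mm from its middle, towards the fork.
- carrier_post (a point): Grip point of the dark round thumb post near the carrier's tail, 12 mm in diameter, top 48 mm above the underside; this point is on its axis, 33 mm above the underside, at the carrier's x = -55 mm: 125 mm from the pin's axis when the fork is on the pin. Home, it stands at the station's x = 45, y = -50 mm.
- carrier_fork (a point): Seat of the fork: where the pin's axis lies when the pin touches the bottom of the slot; at the carrier's x = 70 mm, 6 mm above the underside. The slot is 16 mm wide, open to the carrier's +x, 19.5 mm deep, between two round-tipped prongs.
- latch_post (a point): Grip point of the dark round post on the latch's nose, 10 mm in diameter, standing from 13 to 40 mm above the deck; this point is on its axis, 28 mm above the deck, 44 mm from the latch's pivot.
- latch_pivot (a point): Point on the latch's upright pivot axis, at the same height as latch_post (28 mm above the deck), at the station's x = 14, y = -83 mm. The latch is a steel bar 12 mm wide, its nose 50 mm long, 3 to 13 mm above the deck.
- latch (a joint): Angle of the latch: 0 = fully shut, nose along the station's +y, 2 mm in front of the seated carrier's front edge; grows counter-clockwise seen from above; 1.57 = nose to the station's -x (open, towards the robot), stop at 1.9. Stiff (about 0.05 N m), stays where it is left; a carrier short of home is in its way.
- flask: Conical glass flask, 78 mm across, 135 mm high, at the back of the trolley: leave it. Origin at its underside.
- reagent: Blue-capped reagent bottle, 58 mm across, 123 mm high, at the back of the trolley: leave it. Origin at its underside.
- beaker: Glass beaker, 72 mm across, 90 mm high, at the back of the trolley: leave it. Origin at its underside.
- needle_head (a point): Middle of the underside of the white needle head, at the station's x = 47, y = 45 mm, 82 mm above the station's origin. The head is 28 mm (x) by 44 mm (y) by 30 mm high, fixed to a column at x = 88 mm; the arm's top is 112 mm above the origin. The seated carrier's vials lie under it: no room there for a gripper on the carrier's handle.

How it is judged:
By the outcome, as a careful person would: the job done as asked, in the order asked, and still so for the second after the job is handed in, with the robot touching nothing.
It also fails if it takes over 59 s, if anything falls off the work surface, if the arm or the gripper's body presses on something with over 40 N, if the wrist force passes 120 N, or if a joint passes its speed limit or range.

## Working session

There is one attempt and no reset: what is moved stays moved. The work goes in short steps, Python scripts to look and compute and a tool call to move; the robot and the scene stay as the last step left them, time stands still between calls to the robot, and variables do not carry over. Pictures are saved under pics/ and viewed, at most 10 in all, crops included, and the job is handed in when it is done.

Besides the shell and the picture viewer there is one more tool, called after "Call:" by a JSON object that holds its "name" and its "arguments", one argument or row to a line. send_rows: Moves the arm, as the interface text tells. Its arguments: {"type":"object","properties":{"plan":{"type":"array","items":{"type":"object","properties":{"tx":{"type":"number"},"ty":{"type":"number"},"tz":{"type":"number"},"ax":{"type":"number"},"ay":{"type":"number"},"az":{"type":"number"}}}},"jaw":{"type":"number"},"grip_force":{"type":"number"}},"required":["plan"]}

```bash
mkdir -p pics
python3 - <<'E'
from cell import manip
import cv2
s=manip.observe(); print({k:s[k] for k in('time','ee_pos','tcp_rot','q','grip_width','wrist_force')})
for n in('scene','top'):
    cv2.imwrite(f'pics/{n}0.png',cv2.cvtColor(manip.camera(n),cv2.COLOR_RGB2BGR)); print(manip.camera_model(n))
E
```

```text
{'time': 0.0, 'ee_pos': array([0.24180294, 0.57565118, 0.23016877]), 'tcp_rot': array([ 1.97594934e-01,  9.80283247e-01, -9.44963488e-04, -3.23971064e-04]), 'q': array([ 1.04689819e+00,  2.21236177e-01,  1.52765694e+00,  1.07301521e-05,
        1.39469742e+00, -1.26092075e-01]), 'grip_width': 0.08554096121224804, 'wrist_force': array([-0.40451771, -0.56921433,  0.43040977])}
{'vertical_fov': 49.66205153028001, 'cx': 279.6388267840469, 'cy': 211.97009990168542, 'extrinsics': array([[-0.75068445, -0.66028353, -0.02232745,  0.36897096],
       [-0.2570863 ,  0.32308262, -0.91078222,  0.23987847],
       [ 0.60858811, -0.67796997, -0.41228295,  0.46069888],
       [ 0.        ,  0.        ,  0.        ,  1.        ]])}
{'vertical_fov': 45.4202162291296, 'cx': 281.5342342417599, 'cy': 217.9339835501683, 'extrinsics': array([[-0.01476788, -0.99965099,  0.02190447, -0.09714647],
       [-0.99925731,  0.0139752 , -0.03590985,  0.56224159],
       [ 0.0355912 , -0.02241852, -0.99911495,  1.01167668],
       [ 0.        ,  0.        ,  0.        ,  1.        ]])}
```

View pics/scene0.png

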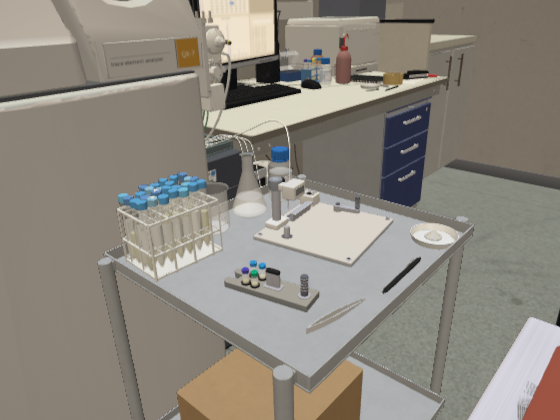

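View pics/top0.png

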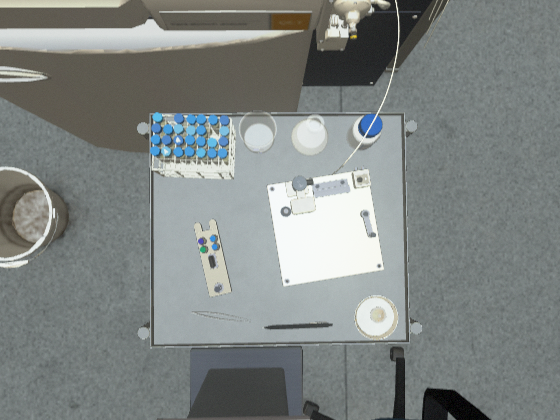

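The scene image shows the carrier in front of the station. In the top image the carrier handle is near (212,261), the post near (218,288), the fork near (205,222), and the pin near (285,211). The latch sits at (367,222). I'll enlarge the top view for accurate pixels.

Run:
```python
import cv2
a=cv2.imread('pics/top0.png')
c1=cv2.resize(a[205:305,185:245],None,fx=6,fy=6,interpolation=cv2.INTER_CUBIC)
c2=cv2.resize(a[165:290,260:390],None,fx=4.6,fy=4.6,interpolation=cv2.INTER_CUBIC)
cv2.imwrite('pics/c1.png',c1[:600]); cv2.imwrite('pics/c2.png',c2)
print(c1.shape,c2.shape)
```

```text
(600, 360, 3) (575, 598, 3)
```

View pics/c1.png

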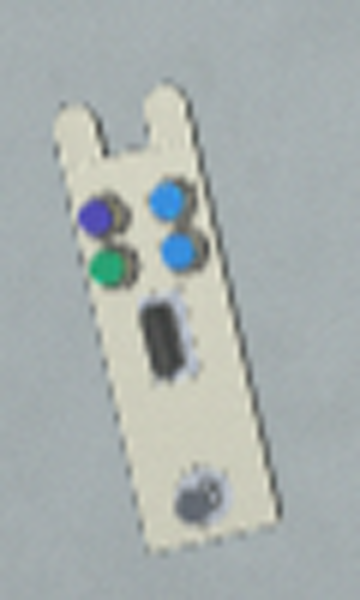

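View pics/c2.png

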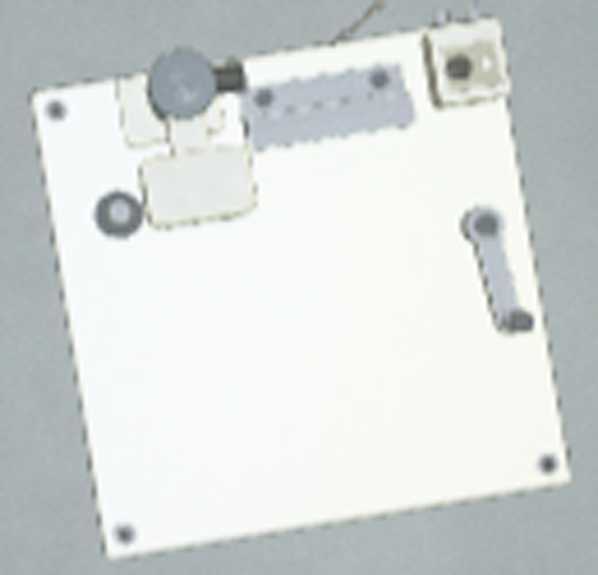

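The crops show the carrier's tail corners at (150,550) and (280,518), with the prong tips, slot, handle and post also clear. They also show the four station deck corners, the pin at (119,211), and the latch pivot at (486,224) with its post at (519,321), so the latch is open. Next I fit the poses.

```bash
cat > h.py <<'E'
from cell import manip
import numpy as np
from scipy.optimize import least_squares
from scipy.spatial.transform import Rotation as R
def proj(n,P):
    m=manip.camera_model(n); E=m['extrinsics']; f=210/np.tan(np.radians(m['vertical_fov']/2))
    c=np.asarray(P)@E[:3,:3].T+E[:3,3]; return f*c[:,:2]/c[:,2:]+[m['cx'],m['cy']]
def w(p,L):
    L=np.asarray(L)/1000; c,s=np.cos(p[2]),np.sin(p[2])
    return np.c_[p[0]+c*L[:,0]-s*L[:,1],p[1]+s*L[:,0]+c*L[:,1],L[:,2]]
def fit(n,L,U,p0):
    r=least_squares(lambda p:(proj(n,w(p,L))-U).ravel(),p0,loss='soft_l1'); return r.x,(proj(n,w(r.x,L))-U).round(2)
def crop(U,s,o): return (np.asarray(U)+.5)/s-.5+np.array(o)
E
python3 - <<'E'
from h import *
Lc=[(-70,23,12),(-70,-23,12),(83.5,15.5,12),(83.5,-15.5,12),(64,8,12),(64,-8,12),(0,0,44),(-55,0,48)]
Uc=crop([(150,550),(280,518),(70,103),(165,83),(103,157),(147,150),(162,340),(192,503)],6,(185,205))
Ls=[(105,105,10),(105,-105,10),(-105,-105,10),(-105,105,10),(45,75,32),(14,-83,24)]
Us=crop([(35,93),(497,18),(568,482),(108,556),(119,212),(486,224)],4.6,(260,165))
for L,U,p0 in((Lc,Uc,(.5,.1,.2)),(Ls,Us,(.6,-.1,.2))):
    p,r=fit('top',L,U,p0); print(p.round(4),r.tolist())
ps=p
post=crop([(519,321)],4.6,(260,165))[0]
for a in np.arange(1.2,1.95,.1):
    q=proj('top',w(ps,[(14-44*np.sin(a),-83+44*np.cos(a),50)]))[0]; print(round(a,2),(q-post).round(2))
pc,_=fit('top',Lc,Uc,(.5,.1,.2))
print('scene carrier',proj('scene',w(pc,Lc)).round().tolist())
print('scene stn',proj('scene',w(ps,Ls)).round().tolist())
E
```

```text
[0.4769 0.0352 0.2124] [[-0.24, 0.46], [0.36, 0.58], [0.0, 0.07], [-0.88, -0.03], [0.24, -0.4], [0.62, -1.0], [-0.63, -0.19], [0.36, 0.3]]
[ 0.5412 -0.1944  0.1432] [[-0.74, -0.59], [-0.24, -0.08], [1.06, 0.22], [-0.45, 0.59], [0.43, -0.34], [0.12, 0.18]]
1.2 [-9.14  0.36]
1.3 [-6.94  0.72]
1.4 [-4.71  0.86]
1.5 [-2.48  0.78]
1.6 [-0.28  0.47]
1.7 [ 1.88 -0.05]
1.8 [ 3.98 -0.79]
1.9 [ 5.99 -1.74]
scene carrier [[305.0, 306.0], [318.0, 290.0], [223.0, 278.0], [234.0, 269.0], [236.0, 278.0], [241.0, 274.0], [271.0, 269.0], [303.0, 275.0]]
scene stn [[252.0, 235.0], [306.0, 199.0], [393.0, 218.0], [350.0, 263.0], [286.0, 226.0], [337.0, 204.0]]
```

Run:
```python
import cv2
a=cv2.imread('pics/scene0.png')
cv2.imwrite('pics/c3.png',cv2.resize(a[165:310,215:405],None,fx=4,fy=4,interpolation=cv2.INTER_CUBIC))
```

```text
(no output)
```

View pics/c3.png

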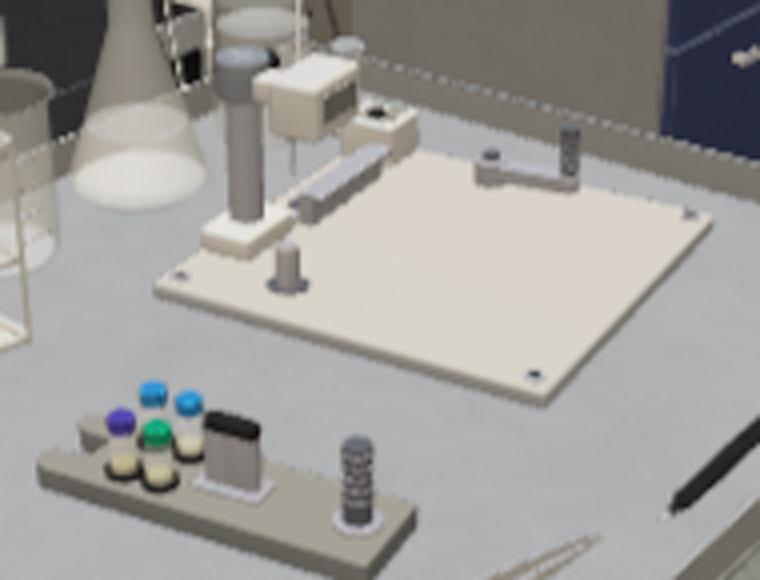

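The enlarged scene view shows the station corners at crop (157,286), (545,397) and (713,218), the pin top at (289,246), and the carrier with its handle at (232,423). I'll do a joint fit with radial lens terms.

```bash
cat >> h.py <<'E'
def projd(n,P,k):
    m=manip.camera_model(n); c0=np.array([m['cx'],m['cy']]); f=210/np.tan(np.radians(m['vertical_fov']/2))
    d=(proj(n,P)-c0)/f; return c0+f*d*(1+k*(d**2).sum(1,keepdims=True))
E
python3 - <<'E'
from h import *
Lc=[(-70,23,12),(-70,-23,12),(83.5,15.5,12),(83.5,-15.5,12),(64,8,12),(64,-8,12),(0,0,44),(-55,0,48)]
Uc=crop([(150,550),(280,518),(70,103),(165,83),(103,157),(147,150),(162,340),(192,503)],6,(185,205))
Ls=[(105,105,10),(105,-105,10),(-105,-105,10),(-105,105,10),(45,75,32),(14,-83,24)]
Us=crop([(35,93),(497,18),(568,482),(108,556),(119,212),(486,224)],4.6,(260,165))
Lc2=[(-70,23,12),(-70,-23,12),(0,0,44),(-55,0,48)]; Uc2=crop([(365,560),(416,510),(232,423),(357,441)],4,(215,165))
Ls2=[(105,105,10),(-105,105,10),(-105,-105,10),(45,75,32)]; Us2=crop([(157,287),(545,398),(713,218),(289,246)],4,(215,165))
def res(v,out=False):
    pc,ps,kt,ks,ds=v[:3],v[3:6],v[6],v[7],v[8:10]
    r=[projd('top',w(pc,Lc),kt)-Uc,projd('top',w(ps,Ls),kt)-Us,projd('scene',w(pc,Lc2),ks)+ds-Uc2,projd('scene',w(ps,Ls2),ks)+ds-Us2]
    if out: [print(x.round(1).tolist()) for x in r]
    return np.r_[np.vstack(r).ravel(),ds*0.3]
r=least_squares(res,[.48,.035,.21,.54,-.194,.14,0,0,0,0],loss='soft_l1',x_scale=[.1]*8+[1,1]); print(r.x.round(4)); res(r.x,True)
E
```

```text
[ 0.4766  0.0358  0.2119  0.541  -0.1949  0.1434 -0.1655 -0.2746  1.3925
  1.1685]
[[-0.0, 0.1], [0.3, 0.4], [0.1, 0.2], [-0.9, 0.2], [0.3, -0.3], [0.6, -0.9], [-0.6, -0.2], [0.4, 0.1]]
[[-0.5, -0.4], [-0.6, 0.3], [0.4, -0.1], [-0.2, 0.5], [0.7, -0.2], [-0.0, 0.3]]
[[-0.0, 1.5], [0.2, -1.4], [-0.2, -0.5], [-0.0, 1.3]]
[[-0.3, -0.7], [-0.1, -0.6], [-0.1, 0.2], [0.5, 0.5]]
```

```bash
cat >> h.py <<'E'
pc=np.array([.4766,.0358,.2119]); ps=np.array([.541,-.195,.1434])
def S(x,y,z=0): return w(ps,[(x,y,z)])[0]
def cur():
    s=manip.observe(); x=R.from_quat(s['tcp_rot']).as_matrix()
    return s['ee_pos'],np.arctan2(x[1,0],x[0,0]),s,x
def legs(*tg):
    "successive targets (xyz, yaw deg of tool x): print total shift cm in tool axes at leg's start, total turn, tilt"
    p,y,s,M=cur(); print('t',round(s['time'],2),'pos',p.round(4),'yaw',np.degrees(y).round(1),'tilt',M[:2,2].round(4),'F',s['wrist_force'].round(1),'w',round(s['grip_width']*1e3,1),'j6',s['q'][5].round(2))
    for t,yd in tg:
        yn=np.radians(yd); d=np.asarray(t)-p; c,sn=np.cos(y),np.sin(y)
        dy=(yn-y+np.pi)%(2*np.pi)-np.pi
        print('tx %.2f ty %.2f tz %.2f az %.3f'%(100*(c*d[0]+sn*d[1]),100*(sn*d[0]-c*d[1]),-100*d[2],-dy)); p,y=np.asarray(t),yn
E
python3 - <<'E'
from h import *
y0=np.degrees(pc[2])
print(S(45,75),S(-25,75),S(-80,75),S(45,-50),S(14,-83))
p,y,s,M=cur()
legs(([p[0],p[1],.231],180+y0),([*pc[:2],.10],180+y0),([*pc[:2],.015],180+y0))
E
```

```text
[ 0.57481993 -0.11433891  0.        ] [ 0.50553843 -0.12434254  0.        ] [ 0.45110296 -0.13220254  0.        ] [ 0.59268356 -0.23805588  0.        ] [ 0.56671775 -0.27514735  0.        ]
t 0.1 pos [0.2418 0.5757 0.2303] yaw 157.2 tilt [-0.0009 -0.0016] F [ 0.4 -0.8 -0.1] w 85.5 j6 -0.13
tx 0.00 ty 0.00 tz -0.07 az -0.610
tx -11.60 ty -57.72 tz 13.10 az -0.000
tx -0.00 ty 0.00 tz 8.50 az -0.000
```

Call:
{"name": "send_rows", "arguments": {
  "plan": [
    {"az": -0.1},
    {"az": -0.11},
    {"az": -0.1},
    {"az": -0.1},
    {"az": -0.1},
    {"az": -0.1},
    {"tx": -0.6, "ty": -3.0},
    {"tx": -0.6, "ty": -3.0},
    {"tx": -0.6, "ty": -3.0},
    {"tx": -0.6, "ty": -3.0}
  ],
  "jaw": 5
}}

```text
$.plan[0]: bad value
```

Call:
{"name": "send_rows", "arguments": {
  "plan": [
    {"tx": -0.6, "ty": -3.2, "tz": 0.5},
    {"tx": -0.6, "ty": -3.2, "tz": 1},
    {"tx": -0.6, "ty": -3.2, "tz": 1},
    {"tx": -0.6, "ty": -3.2, "tz": 1},
    {"tx": -0.6, "ty": -3.2, "tz": 1},
    {"tx": -0.6, "ty": -3.2, "tz": 1},
    {"tx": -0.6, "ty": -3.2, "tz": 1},
    {"tx": -0.6, "ty": -3.2, "tz": 1},
    {"tx": -0.6, "ty": -3.2, "tz": 1},
    {"tx": -0.6, "ty": -3.2, "tz": 1}
  ]
}}

```text
$.plan[0]: bad value
```

Call:
{"name": "send_rows", "arguments": {
  "plan": [
    {"tx": -0.6, "ty": -3.2, "tz": 1},
    {"tx": -0.6, "ty": -3.2, "tz": 1},
    {"tx": -0.6, "ty": -3.2, "tz": 1},
    {"tx": -0.6, "ty": -2.6, "tz": 0.5},
    {"ty": -1.0}
  ]
}}

```text
$.plan[0]: bad value
```

Run:
```python
from h import *
import cv2
legs(([*pc[:2],.10],192.1),([*pc[:2],.015],192.1))
a=cv2.cvtColor(manip.camera('top'),cv2.COLOR_RGB2BGR); b=cv2.cvtColor(manip.camera('scene'),cv2.COLOR_RGB2BGR)
cv2.imwrite('pics/t1.png',np.hstack([cv2.resize(a[180:320,150:300],None,fx=2.6,fy=3,interpolation=2)[:420],cv2.resize(b[180:320,200:340],None,fx=2.8,fy=3,interpolation=2)[:420]]))
```

```text
t 0.1 pos [0.2418 0.5757 0.2303] yaw 157.2 tilt [-0.0009 -0.0016] F [ 0.4 -0.8 -0.1] w 85.5 j6 -0.13
tx -42.56 ty -40.68 tz 13.03 az -0.609
tx -0.00 ty 0.00 tz 8.50 az -0.000
```

View pics/t1.png

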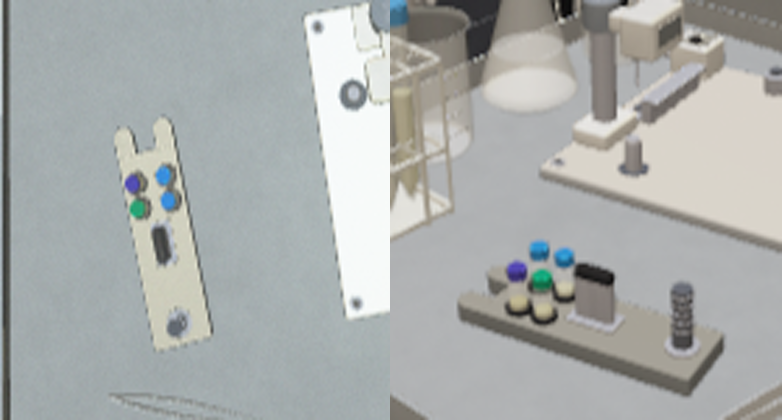

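The moves were refused, apparently because every row needs all six numbers. The picture shows the scene unchanged.

Call:
{"name": "send_rows", "arguments": {
  "plan": [
    {"tx": 0, "ty": 0, "tz": 0, "ax": 0, "ay": 0, "az": -0.1},
    {"tx": 0, "ty": 0, "tz": 0, "ax": 0, "ay": 0, "az": -0.11},
    {"tx": 0, "ty": 0, "tz": 0, "ax": 0, "ay": 0, "az": -0.1},
    {"tx": 0, "ty": 0, "tz": 0, "ax": 0, "ay": 0, "az": -0.1},
    {"tx": 0, "ty": 0, "tz": 0, "ax": 0, "ay": 0, "az": -0.1},
    {"tx": 0, "ty": 0, "tz": 0, "ax": 0, "ay": 0, "az": -0.1},
    {"tx": -0.6, "ty": -3, "tz": 0, "ax": 0, "ay": 0, "az": 0},
    {"tx": -0.6, "ty": -3, "tz": 0, "ax": 0, "ay": 0, "az": 0},
    {"tx": -0.6, "ty": -3, "tz": 0, "ax": 0, "ay": 0, "az": 0},
    {"tx": -0.6, "ty": -3, "tz": 0, "ax": 0, "ay": 0, "az": 0}
  ],
  "jaw": 5,
  "grip_force": 40
}}

```text
time: 1.03
ee_pos: [0.2909, 0.4627, 0.2309]
tcp_rot: [-0.106, 0.994, -0.0, -0.0]
wrist_force: [1.2, -0.9, 0.4]
grip_width: 0.05
grip_force: 0.0
```

Call:
{"name": "send_rows", "arguments": {
  "plan": [
    {"tx": -0.6, "ty": -3.2, "tz": 0.5, "ax": 0, "ay": 0, "az": 0},
    {"tx": -0.6, "ty": -3.2, "tz": 1, "ax": 0, "ay": 0, "az": 0},
    {"tx": -0.6, "ty": -3.2, "tz": 1, "ax": 0, "ay": 0, "az": 0},
    {"tx": -0.6, "ty": -3.2, "tz": 1, "ax": 0, "ay": 0, "az": 0},
    {"tx": -0.6, "ty": -3.2, "tz": 1, "ax": 0, "ay": 0, "az": 0},
    {"tx": -0.6, "ty": -3.2, "tz": 1, "ax": 0, "ay": 0, "az": 0},
    {"tx": -0.6, "ty": -3.2, "tz": 1, "ax": 0, "ay": 0, "az": 0},
    {"tx": -0.6, "ty": -3.2, "tz": 1, "ax": 0, "ay": 0, "az": 0},
    {"tx": -0.6, "ty": -3.2, "tz": 1, "ax": 0, "ay": 0, "az": 0},
    {"tx": -0.6, "ty": -3.2, "tz": 1, "ax": 0, "ay": 0, "az": 0}
  ]
}}

```text
time: 1.87
ee_pos: [0.4172, 0.1622, 0.1359]
tcp_rot: [-0.106, 0.994, 0.0, 0.0]
wrist_force: [1.0, 0.2, 0.3]
grip_width: 0.0499
grip_force: 0.0
```

Call:
{"name": "send_rows", "arguments": {
  "plan": [
    {"tx": -0.6, "ty": -3.2, "tz": 1, "ax": 0, "ay": 0, "az": 0},
    {"tx": -0.6, "ty": -3.2, "tz": 1, "ax": 0, "ay": 0, "az": 0},
    {"tx": -0.6, "ty": -3.2, "tz": 1, "ax": 0, "ay": 0, "az": 0},
    {"tx": -0.6, "ty": -2.6, "tz": 0.5, "ax": 0, "ay": 0, "az": 0},
    {"tx": 0, "ty": -1, "tz": 0, "ax": 0, "ay": 0, "az": 0}
  ]
}}

```text
time: 2.28
ee_pos: [0.4686, 0.0369, 0.1003]
tcp_rot: [-0.105, 0.995, -0.0, -0.001]
wrist_force: [0.3, 0.1, -0.5]
grip_width: 0.0498
grip_force: 0.0
```

Run:
```python
from h import *
legs(([*pc[:2],.10],192.1),([*pc[:2],.015],192.1))
```

```text
t 2.28 pos [0.4686 0.0369 0.1003] yaw -168.0 tilt [-0.001  -0.0007] F [ 0.3  0.1 -0.5] w 49.8 j6 -1.87
tx -0.76 ty -0.27 tz 0.03 az -0.002
tx -0.00 ty 0.00 tz 8.50 az -0.000
```

Call:
{"name": "send_rows", "arguments": {
  "plan": [
    {"tx": -0.8, "ty": -0.3, "tz": 1, "ax": 0, "ay": 0, "az": 0},
    {"tx": 0, "ty": 0, "tz": 2.5, "ax": 0, "ay": 0, "az": 0},
    {"tx": 0, "ty": 0, "tz": 2.5, "ax": 0, "ay": 0, "az": 0},
    {"tx": 0, "ty": 0, "tz": 1.5, "ax": 0, "ay": 0, "az": 0},
    {"tx": 0, "ty": 0, "tz": 1, "ax": 0, "ay": 0, "az": 0},
    {"tx": 0, "ty": 0, "tz": 0, "ax": 0, "ay": 0, "az": 0}
  ]
}}

```text
time: 2.78
ee_pos: [0.4746, 0.0391, 0.0143]
tcp_rot: [-0.106, 0.994, 0.0, -0.002]
wrist_force: [-0.1, -0.5, -0.4]
grip_width: 0.0501
grip_force: 0.0
```

Call:
{"name": "send_rows", "arguments": {
  "plan": [
    {"tx": 0, "ty": 0, "tz": 0, "ax": 0, "ay": 0, "az": 0},
    {"tx": 0, "ty": 0, "tz": 0, "ax": 0, "ay": 0, "az": 0},
    {"tx": 0, "ty": 0, "tz": 0, "ax": 0, "ay": 0, "az": 0},
    {"tx": 0, "ty": 0, "tz": 0, "ax": 0, "ay": 0, "az": 0},
    {"tx": 0, "ty": 0, "tz": 0, "ax": 0, "ay": 0, "az": 0},
    {"tx": 0, "ty": 0, "tz": 0, "ax": 0, "ay": 0, "az": 0},
    {"tx": 0, "ty": 0, "tz": 0, "ax": 0, "ay": 0, "az": 0},
    {"tx": 0, "ty": 0, "tz": 0, "ax": 0, "ay": 0, "az": 0}
  ],
  "jaw": 0,
  "grip_force": 70
}}

```text
time: 3.45
ee_pos: [0.4781, 0.0384, 0.0179]
tcp_rot: [-0.106, 0.994, -0.0, 0.001]
wrist_force: [-0.4, -0.5, 5.7]
grip_width: 0.0065
grip_force: 69.5
```

Run:
```python
from h import *
y=180+np.degrees(ps[2])
p=cur()[0]
legs(([*p[:2],.06],192.1),([*p[:2],.06],y),([*S(-52,75)[:2],.06],y),([*S(-52,75)[:2],.027],y),([*S(-25,75)[:2],.027],y))
```

```text
t 3.45 pos [0.4781 0.0384 0.0179] yaw -167.8 tilt [ 0.003  -0.0003] F [-0.4 -0.5  5.7] w 6.5 j6 -1.87
tx -0.00 ty 0.00 tz -4.21 az 0.001
tx -0.00 ty 0.00 tz -0.00 az 0.068
tx 2.31 ty -16.50 tz -0.00 az -0.000
tx -0.00 ty 0.00 tz 3.30 az -0.000
tx -2.70 ty 0.00 tz -0.00 az -0.000
```

Call:
{"name": "send_rows", "arguments": {
  "plan": [
    {"tx": 0, "ty": 0, "tz": -0.5, "ax": 0, "ay": 0, "az": 0},
    {"tx": 0, "ty": 0, "tz": -1.2, "ax": 0, "ay": 0, "az": 0},
    {"tx": 0, "ty": 0, "tz": -1.5, "ax": 0, "ay": 0, "az": 0},
    {"tx": 0.1, "ty": -0.7, "tz": -1, "ax": 0, "ay": 0, "az": 0.034},
    {"tx": 0.3, "ty": -1.7, "tz": 0, "ax": 0, "ay": 0, "az": 0.034},
    {"tx": 0.3, "ty": -2.2, "tz": 0, "ax": 0, "ay": 0, "az": 0},
    {"tx": 0.4, "ty": -2.8, "tz": 0, "ax": 0, "ay": 0, "az": 0},
    {"tx": 0.4, "ty": -2.8, "tz": 0, "ax": 0, "ay": 0, "az": 0},
    {"tx": 0.4, "ty": -2.8, "tz": 0, "ax": 0, "ay": 0, "az": 0},
    {"tx": 0.3, "ty": -2.0, "tz": 0, "ax": 0, "ay": 0, "az": 0}
  ]
}}

```text
time: 4.28
ee_pos: [0.4771, -0.1156, 0.0586]
tcp_rot: [-0.071, 0.997, -0.0, 0.0]
wrist_force: [0.7, 0.6, -4.2]
grip_width: 0.0068
grip_force: 68.5
```

Call:
{"name": "send_rows", "arguments": {
  "plan": [
    {"tx": 0.1, "ty": -1.2, "tz": 0, "ax": 0, "ay": 0, "az": 0},
    {"tx": 0, "ty": -0.3, "tz": 0.7, "ax": 0, "ay": 0, "az": 0},
    {"tx": 0, "ty": 0, "tz": 0.9, "ax": 0, "ay": 0, "az": 0},
    {"tx": 0, "ty": 0, "tz": 0.7, "ax": 0, "ay": 0, "az": 0},
    {"tx": 0, "ty": 0, "tz": 0, "ax": 0, "ay": 0, "az": 0},
    {"tx": 0, "ty": 0, "tz": 0, "ax": 0, "ay": 0, "az": 0}
  ]
}}

```text
time: 4.78
ee_pos: [0.4775, -0.1264, 0.034]
tcp_rot: [-0.073, 0.997, 0.001, -0.001]
wrist_force: [0.1, 0.0, -3.6]
grip_width: 0.0064
grip_force: 68.5
```

Run:
```python
from h import *
import cv2
y=180+np.degrees(ps[2])
legs(([*S(-52,75)[:2],.034],y),([*S(-25,75)[:2],.034],y))
a=cv2.cvtColor(manip.camera('top'),cv2.COLOR_RGB2BGR); b=cv2.cvtColor(manip.camera('scene'),cv2.COLOR_RGB2BGR)
cv2.imwrite('pics/t2a.png',a);cv2.imwrite('pics/t2b.png',b)
cv2.imwrite('pics/t2.png',np.hstack([cv2.resize(a[185:285,255:355],None,fx=4,fy=4,interpolation=2),cv2.resize(b[200:300,240:340],None,fx=4,fy=4,interpolation=2)]))
```

```text
t 4.78 pos [ 0.4775 -0.1264  0.034 ] yaw -171.7 tilt [-0.0027  0.0015] F [ 0.1  0.  -3.6] w 6.4 j6 -2.14
tx -0.10 ty -0.19 tz -0.00 az 0.002
tx -2.70 ty 0.00 tz -0.00 az -0.000
```

View pics/t2.png

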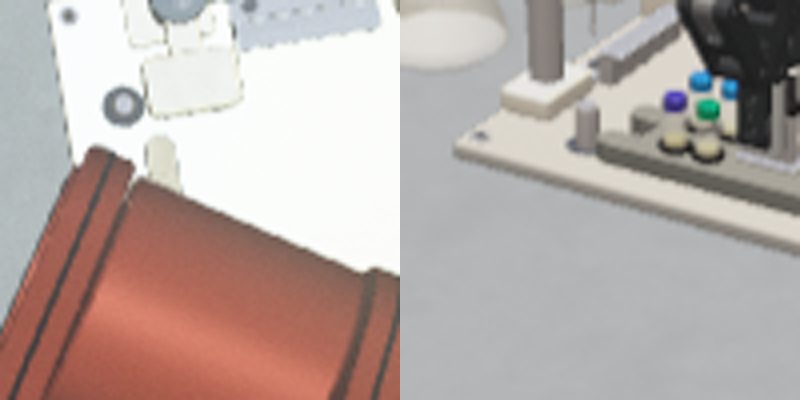

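The top view shows the right prong tip at crop (161,137), its edges at row 175 at about columns 150 and 182, and the pin top at (124,104). The scene view shows the fork just short of the pin. I'll compare this with the prediction.

```bash
python3 - <<'E'
from h import *
k=-.1655
p,y,s,M=cur(); c=np.array([p[0],p[1],y+np.pi])
f=lambda n,P,k,o:((projd(n,P,k)+([1.39,1.17] if n=='scene' else 0)-np.array(o)+.5)*4-.5).round(1).tolist()
L=[(83.5,-15.5,28),(70,-8,28),(70,-23,28),(83.5,15.5,28),(0,0,60)]
print('prong tip, inner, outer', f('top',w(c,L),k,(255,185)),'\npin top/base',f('top',w(ps,[(45,75,32),(45,75,10)]),k,(255,185)))
print('scene',f('scene',w(c,L),-.2746,(240,200)),f('scene',w(ps,[(45,75,32),(45,75,10)]),-.2746,(240,200)))
# local axes in px/mm
print('d/dx,d/dy per 5mm', (np.array(f('top',w(ps,[(50,75,28),(45,80,28)]),k,(255,185)))-np.array(f('top',w(ps,[(45,75,28)]*2),k,(255,185)))).tolist())
E
python3 - <<'E'
import cv2,numpy as np
a=cv2.imread('pics/t2a.png')
for r in (222,225,228,230): print(r,a[r,288:306].sum(1).tolist())
E
```

```text
prong tip, inner, outer [[158.4, 126.0], [148.0, 154.9], [177.5, 150.2], [97.4, 135.8], [157.6, 298.4]] 
pin top/base [[126.4, 103.4], [125.0, 105.6]]
scene [[230.4, 110.5], [246.4, 122.7], [262.2, 110.8], [196.5, 135.5], [370.8, 101.0]] [[191.0, 108.0], [191.7, 148.6]]
d/dx,d/dy per 5mm [[-1.5, -9.799999999999997], [-9.799999999999997, 1.6000000000000085]]
222 [756, 755, 756, 529, 663, 662, 655, 646, 638, 637, 641, 755, 756, 756, 756, 756, 756, 756]
225 [678, 755, 756, 547, 676, 656, 655, 644, 644, 636, 663, 637, 754, 756, 756, 756, 757, 756]
228 [566, 717, 700, 707, 542, 631, 644, 626, 626, 659, 648, 609, 754, 755, 754, 756, 756, 756]
230 [499, 351, 295, 328, 411, 500, 535, 618, 650, 646, 647, 637, 745, 754, 756, 756, 756, 756]
```

Call:
{"name": "send_rows", "arguments": {
  "plan": [
    {"tx": 0, "ty": -0.14, "tz": 0.2, "ax": 0, "ay": 0, "az": 0},
    {"tx": -0.5, "ty": 0, "tz": 0, "ax": 0, "ay": 0, "az": 0},
    {"tx": -0.5, "ty": 0, "tz": 0, "ax": 0, "ay": 0, "az": 0},
    {"tx": -0.5, "ty": 0, "tz": 0, "ax": 0, "ay": 0, "az": 0},
    {"tx": -0.4, "ty": 0, "tz": 0, "ax": 0, "ay": 0, "az": 0},
    {"tx": 0, "ty": 0, "tz": 0, "ax": 0, "ay": 0, "az": 0}
  ]
}}

```text
time: 5.38
ee_pos: [0.4989, -0.1268, 0.0337]
tcp_rot: [-0.072, 0.997, -0.0, 0.001]
wrist_force: [0.6, 0.1, -3.5]
grip_width: 0.0068
grip_force: 68.5
```

Call:
{"name": "send_rows", "arguments": {
  "plan": [
    {"tx": -0.4, "ty": 0, "tz": 0, "ax": 0, "ay": 0, "az": 0},
    {"tx": -0.4, "ty": 0, "tz": 0, "ax": 0, "ay": 0, "az": 0},
    {"tx": 0, "ty": 0, "tz": 0, "ax": 0, "ay": 0, "az": 0}
  ]
}}

```text
time: 5.63
ee_pos: [0.5063, -0.1255, 0.0334]
tcp_rot: [-0.072, 0.997, 0.0, 0.0]
wrist_force: [-0.4, 0.3, -2.7]
grip_width: 0.0069
grip_force: 68.5
```

Run:
```python
from h import *
import cv2
y=180+np.degrees(ps[2])
legs(([*S(-25,75)[:2],.028],y))
b=cv2.cvtColor(manip.camera('scene'),cv2.COLOR_RGB2BGR);a=cv2.cvtColor(manip.camera('top'),cv2.COLOR_RGB2BGR)
cv2.imwrite('pics/t3.png',np.hstack([cv2.resize(a[185:260,255:330],None,fx=5,fy=5,interpolation=2),cv2.resize(b[205:280,250:325],None,fx=5,fy=5,interpolation=2)]))
```

```text
t 5.63 pos [ 0.5063 -0.1255  0.0334] yaw -171.7 tilt [0.0006 0.0001] F [-0.4  0.3 -2.7] w 6.9 j6 -2.11
tx 0.06 ty 0.12 tz 0.54 az 0.001
```

View pics/t3.png

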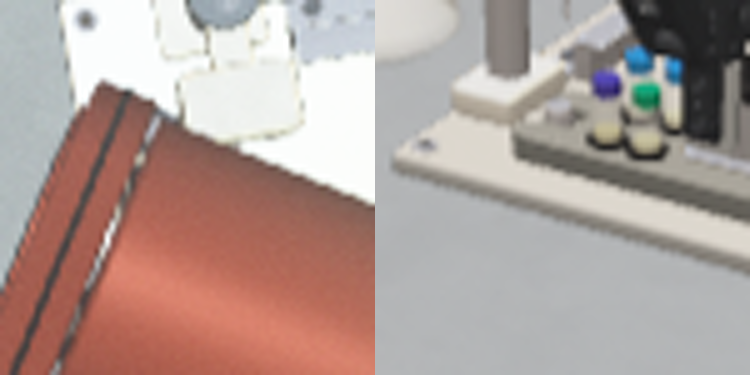

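The scene view shows the pin top at (560,110), inside the fork behind the near prong, and the contact forces are low. I'll lower the carrier onto the deck.

Call:
{"name": "send_rows", "arguments": {
  "plan": [
    {"tx": 0, "ty": 0, "tz": 0.25, "ax": 0, "ay": 0, "az": 0},
    {"tx": 0, "ty": 0, "tz": 0.25, "ax": 0, "ay": 0, "az": 0},
    {"tx": 0, "ty": 0, "tz": 0.1, "ax": 0, "ay": 0, "az": 0},
    {"tx": 0, "ty": 0, "tz": 0, "ax": 0, "ay": 0, "az": 0}
  ]
}}

```text
time: 6.07
ee_pos: [0.5056, -0.1256, 0.0279]
tcp_rot: [-0.072, 0.997, 0.0, -0.0]
wrist_force: [-2.9, 1.2, 4.3]
grip_width: 0.0064
grip_force: 69.7
```

Call:
{"name": "send_rows", "arguments": {
  "plan": [
    {"tx": -0.2, "ty": 0, "tz": 0, "ax": 0, "ay": 0, "az": 0},
    {"tx": -0.2, "ty": 0, "tz": 0, "ax": 0, "ay": 0, "az": 0},
    {"tx": 0, "ty": 0, "tz": 0, "ax": 0, "ay": 0, "az": 0}
  ]
}}

```text
time: 6.32
ee_pos: [0.5083, -0.1253, 0.028]
tcp_rot: [-0.072, 0.997, 0.0, -0.002]
wrist_force: [-10.0, 0.1, 10.2]
grip_width: 0.0065
grip_force: 70.4
```

Call:
{"name": "send_rows", "arguments": {
  "plan": [
    {"tx": 0, "ty": 0, "tz": -0.1, "ax": 0, "ay": 0, "az": 0},
    {"tx": 0, "ty": 0, "tz": 0, "ax": 0, "ay": 0, "az": 0},
    {"tx": 0, "ty": 0, "tz": 0, "ax": 0, "ay": 0, "az": 0},
    {"tx": 0, "ty": 0, "tz": 0, "ax": 0, "ay": 0, "az": 0},
    {"tx": 0, "ty": 0, "tz": -1, "ax": 0, "ay": 0, "az": 0},
    {"tx": 0, "ty": 0, "tz": -2, "ax": 0, "ay": 0, "az": 0},
    {"tx": 0, "ty": 0, "tz": -2.5, "ax": 0, "ay": 0, "az": 0},
    {"tx": 0, "ty": 0, "tz": -2, "ax": 0, "ay": 0, "az": 0},
    {"tx": 0, "ty": 0, "tz": 0, "ax": 0, "ay": 0, "az": 0}
  ],
  "jaw": 4.5
}}

```text
time: 7.07
ee_pos: [0.5128, -0.1263, 0.1088]
tcp_rot: [-0.072, 0.997, -0.002, 0.004]
wrist_force: [-0.2, 0.1, 1.8]
grip_width: 0.0449
grip_force: 0.0
```

Run:
```python
from h import *
import cv2
p,y,s,M=cur()
y0=np.degrees(ps[2])
legs(([*p[:2],.1],90+y0),([*S(-80,75)[:2],.1],90+y0))
```

```text
t 7.07 pos [ 0.5128 -0.1263  0.1088] yaw -171.7 tilt [ 0.0079 -0.0033] F [-0.2  0.1  1.8] w 44.9 j6 -2.11
tx -0.00 ty 0.00 tz 0.88 az 1.572
tx 0.30 ty -6.20 tz -0.00 az -0.000
```

Call:
{"name": "send_rows", "arguments": {
  "plan": [
    {"tx": 2, "ty": 0.1, "tz": 0.4, "ax": 0, "ay": 0, "az": 0},
    {"tx": 2.6, "ty": 0.1, "tz": 0.4, "ax": 0, "ay": 0, "az": 0},
    {"tx": 1.6, "ty": 0, "tz": 0, "ax": 0, "ay": 0, "az": 0},
    {"tx": 0, "ty": 0, "tz": 0, "ax": 0, "ay": 0, "az": 0.12},
    {"tx": 0, "ty": 0, "tz": 0, "ax": 0, "ay": 0, "az": 0.12},
    {"tx": 0, "ty": 0, "tz": 0, "ax": 0, "ay": 0, "az": 0.12},
    {"tx": 0, "ty": 0, "tz": 0, "ax": 0, "ay": 0, "az": 0.12},
    {"tx": 0, "ty": 0, "tz": 0, "ax": 0, "ay": 0, "az": 0.12},
    {"tx": 0, "ty": 0, "tz": 0, "ax": 0, "ay": 0, "az": 0.12},
    {"tx": 0, "ty": 0, "tz": 0, "ax": 0, "ay": 0, "az": 0.12}
  ]
}}

```text
time: 7.9
ee_pos: [0.4477, -0.1318, 0.0952]
tcp_rot: [0.344, 0.939, 0.0, -0.0]
wrist_force: [-0.6, 0.2, -0.3]
grip_width: 0.0452
grip_force: 0.0
```

Call:
{"name": "send_rows", "arguments": {
  "plan": [
    {"tx": 0, "ty": 0, "tz": 0, "ax": 0, "ay": 0, "az": 0.12},
    {"tx": 0, "ty": 0, "tz": 0, "ax": 0, "ay": 0, "az": 0.12},
    {"tx": 0, "ty": 0, "tz": 0, "ax": 0, "ay": 0, "az": 0.12},
    {"tx": 0, "ty": 0, "tz": 0, "ax": 0, "ay": 0, "az": 0.12},
    {"tx": 0, "ty": 0, "tz": 0, "ax": 0, "ay": 0, "az": 0.12},
    {"tx": 0, "ty": 0, "tz": 0, "ax": 0, "ay": 0, "az": 0.12},
    {"tx": 0, "ty": 0, "tz": 0, "ax": 0, "ay": 0, "az": 0}
  ]
}}

```text
time: 8.48
ee_pos: [0.4477, -0.1318, 0.0952]
tcp_rot: [0.652, 0.758, -0.0, -0.0]
wrist_force: [0.3, -0.7, 0.5]
grip_width: 0.045
grip_force: 0.0
```

Run:
```python
from h import *
import cv2
y0=np.degrees(ps[2])
legs(([*S(-80,75)[:2],.1],90+y0))
b=cv2.cvtColor(manip.camera('scene'),cv2.COLOR_RGB2BGR)
cv2.imwrite('pics/t4.png',cv2.resize(b[190:300,240:390],None,fx=4,fy=4,interpolation=2))
f=lambda P:((projd('scene',P,-.2746)+[1.39,1.17]-[240,190]+.5)*4-.5).round().tolist()
for c in((-25,75,0),(-25,74,0),(-27,75,0)):
    q=np.r_[S(*c[:2])[:2],ps[2]]; print(c,'post top, handle top, tip',f(w(q,[(-55,0,58),(0,0,54),(83.5,15.5,22)])))
```

```text
t 8.48 pos [ 0.4477 -0.1318  0.0952] yaw 98.6 tilt [-0.0003  0.0002] F [ 0.3 -0.7  0.5] w 45.0 j6 -0.61
tx -0.09 ty 0.33 tz -0.48 az 0.007
(-25, 75, 0) post top, handle top, tip [[428.0, 158.0], [319.0, 139.0], [150.0, 173.0]]
(-25, 74, 0) post top, handle top, tip [[429.0, 157.0], [320.0, 138.0], [152.0, 172.0]]
(-27, 75, 0) post top, handle top, tip [[432.0, 159.0], [323.0, 140.0], [154.0, 174.0]]
```

View pics/t4.png

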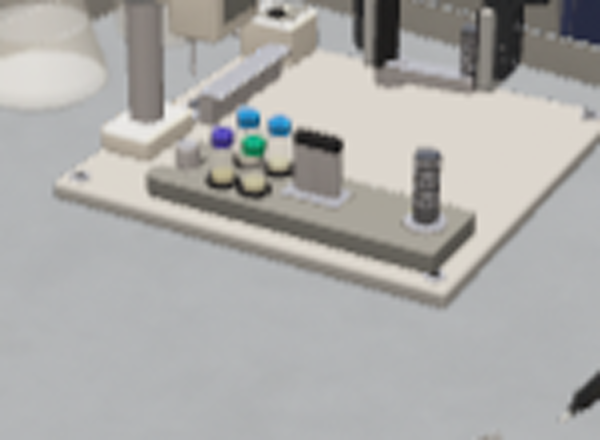

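The scene view matches the expected seated pose: post top at (428,155), handle at (319,141), and the pin inside the fork. I'll grip the tail post.

Call:
{"name": "send_rows", "arguments": {
  "plan": [
    {"tx": -0.1, "ty": 0.35, "tz": 0.5, "ax": 0, "ay": 0, "az": 0},
    {"tx": 0, "ty": 0, "tz": 2, "ax": 0, "ay": 0, "az": 0},
    {"tx": 0, "ty": 0, "tz": 2, "ax": 0, "ay": 0, "az": 0},
    {"tx": 0, "ty": 0, "tz": 1.3, "ax": 0, "ay": 0, "az": 0},
    {"tx": 0, "ty": 0, "tz": 0.5, "ax": 0, "ay": 0, "az": 0},
    {"tx": 0, "ty": 0, "tz": 0, "ax": 0, "ay": 0, "az": 0}
  ]
}}

```text
time: 9.03
ee_pos: [0.4503, -0.1318, 0.0307]
tcp_rot: [0.65, 0.76, -0.0, -0.002]
wrist_force: [-0.0, 0.3, 0.6]
grip_width: 0.0452
grip_force: 0.0
```

Call:
{"name": "send_rows", "arguments": {
  "plan": [
    {"tx": 0, "ty": 0, "tz": 0, "ax": 0, "ay": 0, "az": 0},
    {"tx": 0, "ty": 0, "tz": 0, "ax": 0, "ay": 0, "az": 0},
    {"tx": 0, "ty": 0, "tz": 0, "ax": 0, "ay": 0, "az": 0},
    {"tx": 0, "ty": 0, "tz": 0, "ax": 0, "ay": 0, "az": 0},
    {"tx": 0, "ty": 0, "tz": 0, "ax": 0, "ay": 0, "az": 0},
    {"tx": 0, "ty": 0, "tz": 0, "ax": 0, "ay": 0, "az": 0}
  ],
  "jaw": 0,
  "grip_force": 40
}}

```text
time: 9.53
ee_pos: [0.4508, -0.133, 0.0333]
tcp_rot: [0.65, 0.76, -0.001, -0.0]
wrist_force: [-7.0, -2.2, 6.7]
grip_width: 0.0105
grip_force: 39.1
```

Run:
```python
from h import *
y0=np.degrees(ps[2])
T=[]
rad=np.linalg.norm(cur()[0][:2]-S(45,75)[:2]); print('radius',rad)
for i in range(1,11):
    a=np.radians(180+9*i); T.append(([*S(45+124*np.cos(a),75+124*np.sin(a))[:2],cur()[0][2]],90+y0+9*i))
legs(([*S(-79,75)[:2],cur()[0][2]],90+y0),*T)
```

```text
radius 0.12539197379396086
t 9.53 pos [ 0.4508 -0.133   0.0333] yaw 98.9 tilt [-0.0016 -0.001 ] F [-7.  -2.2  6.7] w 10.5 j6 -0.61
tx 0.07 ty 0.14 tz -0.00 az 0.013
tx -1.94 ty 0.15 tz -0.00 az -0.157
tx -1.94 ty 0.15 tz -0.00 az -0.157
tx -1.94 ty 0.15 tz -0.00 az -0.157
tx -1.94 ty 0.15 tz -0.00 az -0.157
tx -1.94 ty 0.15 tz -0.00 az -0.157
tx -1.94 ty 0.15 tz -0.00 az -0.157
tx -1.94 ty 0.15 tz -0.00 az -0.157
tx -1.94 ty 0.15 tz -0.00 az -0.157
tx -1.94 ty 0.15 tz -0.00 az -0.157
tx -1.94 ty 0.15 tz -0.00 az -0.157
```

Call:
{"name": "send_rows", "arguments": {
  "plan": [
    {"tx": -0.49, "ty": 0.03, "tz": 0, "ax": 0, "ay": 0, "az": -0.039},
    {"tx": -0.98, "ty": 0.04, "tz": 0, "ax": 0, "ay": 0, "az": -0.0785},
    {"tx": -0.98, "ty": 0.04, "tz": 0, "ax": 0, "ay": 0, "az": -0.0785},
    {"tx": -0.98, "ty": 0.04, "tz": 0, "ax": 0, "ay": 0, "az": -0.0785},
    {"tx": -0.98, "ty": 0.04, "tz": 0, "ax": 0, "ay": 0, "az": -0.0785},
    {"tx": -0.49, "ty": 0.02, "tz": 0, "ax": 0, "ay": 0, "az": -0.039}
  ]
}}

```text
time: 10.03
ee_pos: [0.4677, -0.1788, 0.0334]
tcp_rot: [0.488, 0.873, -0.001, -0.001]
wrist_force: [-9.4, 2.8, 12.4]
grip_width: 0.0102
grip_force: 40.3
```

```bash
cat >> h.py <<'E'
def swing():
    p,y,s,M=cur(); d=p[:2]-S(45,75)[:2]; a=np.arctan2(d[1],d[0])-ps[2]; u=d/np.linalg.norm(d); F=s['wrist_force']
    print('rad',np.linalg.norm(d).round(4),'ang',(np.degrees(a)%360-180).round(1),'yaw-',(np.degrees(y-ps[2])-90).round(1),'Frad',(F[:2]@u).round(1),'Ftan',(F[1]*u[0]-F[0]*u[1]).round(1),'Fz',F[2].round(1),'z',p[2].round(4),'T',s['wrist_torque'].round(2),'w',s['grip_width'].round(4),'j6',s['q'][5].round(2))
E
python3 -c "from h import *;swing()"
```

```text
Traceback (most recent call last):
  File "h.py", line 31, in swing
    print('rad',np.linalg.norm(d).round(4),'ang',(np.degrees(a)%360-180).round(1),'yaw-',(np.degrees(y-ps[2])-90).round(1),'Frad',(F[:2]@u).round(1),'Ftan',(F[1]*u[0]-F[0]*u[1]).round(1),'Fz',F[2].round(1),'z',p[2].round(4),'T',s['wrist_torque'].round(2),'w',s['grip_width'].round(4),'j6',s['q'][5].round(2))
                                                                                                                                                                                                                                                                   ^^^^^^^^^^^^^^^^^^^^^
AttributeError: 'float' object has no attribute 'round'
```

```bash
sed -i "s/s\['grip_width'\].round(4)/round(s['grip_width'],4)/" h.py; python3 -c "from h import *;swing()"
```

```text
rad 0.125 ang 22.8 yaw- 23.4 Frad 6.6 Ftan -7.2 Fz 12.4 z 0.0334 T [0.5  1.65 0.17] w 0.0102 j6 -1.07
```

Call:
{"name": "send_rows", "arguments": {
  "plan": [
    {"tx": -0.49, "ty": 0.03, "tz": -0.1, "ax": 0, "ay": 0, "az": -0.039},
    {"tx": -0.98, "ty": 0.04, "tz": 0, "ax": 0, "ay": 0, "az": -0.0785},
    {"tx": -0.98, "ty": 0.04, "tz": 0, "ax": 0, "ay": 0, "az": -0.0785},
    {"tx": -0.98, "ty": 0.04, "tz": 0, "ax": 0, "ay": 0, "az": -0.0785},
    {"tx": -0.98, "ty": 0.04, "tz": 0, "ax": 0, "ay": 0, "az": -0.0785},
    {"tx": -0.98, "ty": 0.04, "tz": 0, "ax": 0, "ay": 0, "az": -0.0785},
    {"tx": -0.49, "ty": 0.02, "tz": 0, "ax": 0, "ay": 0, "az": -0.039}
  ]
}}

```text
time: 10.62
ee_pos: [0.51, -0.2206, 0.0338]
tcp_rot: [0.271, 0.963, -0.001, -0.0]
wrist_force: [-3.7, -2.6, -0.9]
grip_width: 0.0101
grip_force: 39.1
```

```bash
python3 -c "from h import *;swing()"
```

```text
rad 0.1245 ang 50.4 yaw- 50.4 Frad 4.2 Ftan -1.8 Fz -0.9 z 0.0338 T [-0.5   0.62  0.18] w 0.0101 j6 -1.57
```

Call:
{"name": "send_rows", "arguments": {
  "plan": [
    {"tx": -0.49, "ty": 0.06, "tz": 0, "ax": 0, "ay": 0, "az": -0.039},
    {"tx": -0.98, "ty": 0.04, "tz": 0, "ax": 0, "ay": 0, "az": -0.0785},
    {"tx": -0.98, "ty": 0.04, "tz": 0, "ax": 0, "ay": 0, "az": -0.0785},
    {"tx": -0.98, "ty": 0.04, "tz": 0, "ax": 0, "ay": 0, "az": -0.0785},
    {"tx": -0.98, "ty": 0.04, "tz": 0, "ax": 0, "ay": 0, "az": -0.0785},
    {"tx": -0.98, "ty": 0.04, "tz": 0, "ax": 0, "ay": 0, "az": -0.0785},
    {"tx": -0.98, "ty": 0.04, "tz": 0, "ax": 0, "ay": 0, "az": -0.0785},
    {"tx": -0.49, "ty": 0.02, "tz": 0, "ax": 0, "ay": 0, "az": -0.039}
  ]
}}

```text
time: 11.28
ee_pos: [0.5765, -0.2382, 0.034]
tcp_rot: [-0.0, 1.0, -0.001, 0.0]
wrist_force: [-1.1, -3.0, -1.2]
grip_width: 0.0104
grip_force: 39.2
```

```bash
python3 -c "from h import *;swing()"
```

```text
rad 0.1238 ang 82.5 yaw- -278.2 Frad 3.0 Ftan -1.1 Fz -1.2 z 0.034 T [-0.49  0.16  0.16] w 0.0104 j6 -2.09
```

Call:
{"name": "send_rows", "arguments": {
  "plan": [
    {"tx": -0.4, "ty": 0.04, "tz": 0, "ax": 0, "ay": 0, "az": -0.03},
    {"tx": -0.4, "ty": 0.02, "tz": 0, "ax": 0, "ay": 0, "az": -0.03},
    {"tx": -0.3, "ty": 0.02, "tz": 0, "ax": 0, "ay": 0, "az": -0.03},
    {"tx": -0.3, "ty": 0.01, "tz": 0, "ax": 0, "ay": 0, "az": -0.03},
    {"tx": -0.2, "ty": 0.01, "tz": 0, "ax": 0, "ay": 0, "az": -0.011},
    {"tx": 0, "ty": 0, "tz": 0, "ax": 0, "ay": 0, "az": 0}
  ]
}}

```text
time: 11.78
ee_pos: [0.5914, -0.2369, 0.034]
tcp_rot: [-0.064, 0.998, -0.001, -0.0]
wrist_force: [-2.6, -5.2, -1.3]
grip_width: 0.0108
grip_force: 39.3
```

```bash
python3 -c "from h import *;swing()"
```

```text
rad 0.1237 ang 89.5 yaw- -270.9 Frad 4.8 Ftan -3.3 Fz -1.3 z 0.034 T [-0.89  0.35  0.13] w 0.0108 j6 -2.2
```

Call:
{"name": "send_rows", "arguments": {
  "plan": [
    {"tx": -0.15, "ty": 0.02, "tz": 0, "ax": 0, "ay": 0, "az": 0},
    {"tx": -0.1, "ty": 0, "tz": 0, "ax": 0, "ay": 0, "az": 0},
    {"tx": 0, "ty": 0, "tz": 0, "ax": 0, "ay": 0, "az": 0}
  ]
}}

```text
time: 12.03
ee_pos: [0.5922, -0.2369, 0.0338]
tcp_rot: [-0.064, 0.998, -0.001, -0.002]
wrist_force: [-6.9, -6.7, 1.9]
grip_width: 0.0105
grip_force: 39.7
```

```bash
python3 -c "from h import *;swing()"
```

```text
rad 0.1238 ang 89.9 yaw- -270.9 Frad 5.7 Ftan -7.8 Fz 1.9 z 0.0338 T [-1.13  1.3   0.18] w 0.0105 j6 -2.2
```

Call:
{"name": "send_rows", "arguments": {
  "plan": [
    {"tx": -0.15, "ty": 0, "tz": 0, "ax": 0, "ay": 0, "az": 0},
    {"tx": -0.15, "ty": 0, "tz": 0, "ax": 0, "ay": 0, "az": 0},
    {"tx": 0, "ty": 0, "tz": 0, "ax": 0, "ay": 0, "az": 0},
    {"tx": 0, "ty": 0, "tz": 0, "ax": 0, "ay": 0, "az": 0}
  ]
}}

```text
time: 12.37
ee_pos: [0.5943, -0.2366, 0.0342]
tcp_rot: [-0.063, 0.998, -0.001, -0.003]
wrist_force: [-11.5, -7.5, 5.9]
grip_width: 0.0106
grip_force: 40.2
```

Run:
```python
from h import *
import cv2
swing()
b=cv2.cvtColor(manip.camera('scene'),cv2.COLOR_RGB2BGR)
cv2.imwrite('pics/t5.png',cv2.resize(b[170:270,250:400],None,fx=5,fy=5,interpolation=2))
```

```text
rad 0.1239 ang 90.8 yaw- -271.0 Frad 5.6 Ftan -12.6 Fz 5.9 z 0.0342 T [-1.07  2.01 -0.07] w 0.0106 j6 -2.19
```

View pics/t5.png

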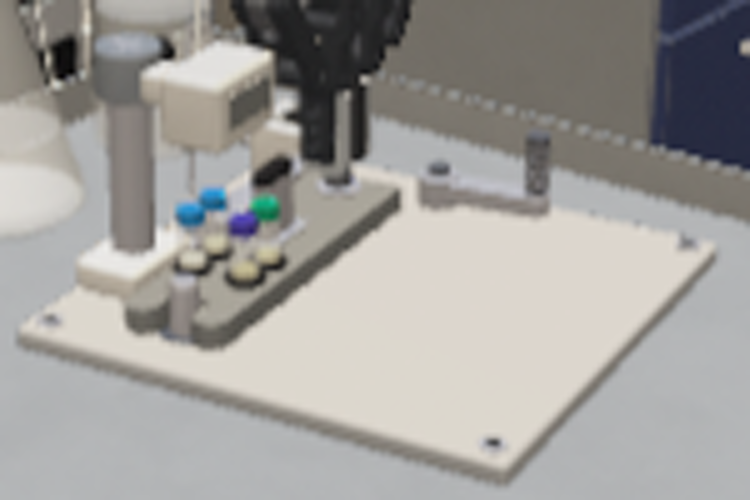

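The scene view shows the carrier lying along the fence with the pin in the fork, and the open latch at (485,185). I'll press once more to confirm contact, then release.

Call:
{"name": "send_rows", "arguments": {
  "plan": [
    {"tx": -0.2, "ty": 0.05, "tz": 0, "ax": 0, "ay": 0, "az": 0},
    {"tx": -0.1, "ty": 0, "tz": 0, "ax": 0, "ay": 0, "az": 0},
    {"tx": 0, "ty": 0, "tz": 0, "ax": 0, "ay": 0, "az": 0},
    {"tx": 0, "ty": 0, "tz": 0, "ax": 0, "ay": 0, "az": 0},
    {"tx": 0, "ty": 0, "tz": 0, "ax": 0, "ay": 0, "az": 0}
  ]
}}

```text
time: 12.83
ee_pos: [0.596, -0.2364, 0.0345]
tcp_rot: [-0.063, 0.998, -0.001, -0.004]
wrist_force: [-18.0, -7.2, 11.3]
grip_width: 0.0106
grip_force: 40.9
```

```bash
python3 -c "from h import *;swing()"
```

```text
rad 0.1239 ang 91.6 yaw- -271.0 Frad 4.0 Ftan -19.0 Fz 11.3 z 0.0345 T [-1.29  3.03 -0.08] w 0.0106 j6 -2.19
```

Call:
{"name": "send_rows", "arguments": {
  "plan": [
    {"tx": 0.25, "ty": 0, "tz": 0, "ax": 0, "ay": 0, "az": 0},
    {"tx": 0.2, "ty": 0, "tz": 0, "ax": 0, "ay": 0, "az": 0},
    {"tx": 0, "ty": 0, "tz": 0, "ax": 0, "ay": 0, "az": 0},
    {"tx": 0, "ty": 0, "tz": 0, "ax": 0, "ay": 0, "az": 0}
  ]
}}

```text
time: 13.17
ee_pos: [0.5952, -0.2364, 0.0345]
tcp_rot: [-0.063, 0.998, -0.002, 0.0]
wrist_force: [-3.4, -6.1, 0.6]
grip_width: 0.0103
grip_force: 39.7
```

Call:
{"name": "send_rows", "arguments": {
  "plan": [
    {"tx": 0, "ty": 0, "tz": 0, "ax": 0, "ay": 0, "az": 0},
    {"tx": 0, "ty": 0, "tz": 0, "ax": 0, "ay": 0, "az": 0},
    {"tx": 0, "ty": 0, "tz": 0, "ax": 0, "ay": 0, "az": 0},
    {"tx": 0, "ty": 0, "tz": -1, "ax": 0, "ay": 0, "az": 0},
    {"tx": 0, "ty": 0, "tz": -2, "ax": 0, "ay": 0, "az": 0},
    {"tx": 0, "ty": 0, "tz": -2.5, "ax": 0, "ay": 0, "az": 0},
    {"tx": 0, "ty": 0, "tz": -2.5, "ax": 0, "ay": 0, "az": 0},
    {"tx": 0, "ty": 0, "tz": 0, "ax": 0, "ay": 0, "az": 0}
  ],
  "jaw": 4
}}

```text
time: 13.83
ee_pos: [0.599, -0.2357, 0.1206]
tcp_rot: [-0.064, 0.998, -0.003, 0.004]
wrist_force: [0.7, -0.4, 1.6]
grip_width: 0.0398
grip_force: 0.0
```

Run:
```python
from h import *
y0=np.degrees(ps[2]); p=cur()[0]
c=lambda a,r=44:S(14-r*np.sin(a),-83+r*np.cos(a))[:2]
legs(([*c(1.61),.115],y0+92),([*c(1.61),.028],y0+92))
```

```text
t 13.83 pos [ 0.599  -0.2357  0.1206] yaw -172.7 tilt [ 0.0091 -0.0046] F [ 0.7 -0.4  1.6] w 39.8 j6 -2.2
tx 8.10 ty -3.74 tz 0.56 az 1.520
tx 0.00 ty 0.00 tz 8.70 az -0.000
```

Call:
{"name": "send_rows", "arguments": {
  "plan": [
    {"tx": 1.5, "ty": -0.7, "tz": 0, "ax": 0, "ay": 0, "az": 0},
    {"tx": 2.6, "ty": -1.2, "tz": 0.2, "ax": 0, "ay": 0, "az": 0},
    {"tx": 2.6, "ty": -1.2, "tz": 0.2, "ax": 0, "ay": 0, "az": 0},
    {"tx": 1.4, "ty": -0.6, "tz": 0.1, "ax": 0, "ay": 0, "az": 0},
    {"tx": 0, "ty": 0, "tz": 0, "ax": 0, "ay": 0, "az": 0.12},
    {"tx": 0, "ty": 0, "tz": 0, "ax": 0, "ay": 0, "az": 0.12},
    {"tx": 0, "ty": 0, "tz": 0, "ax": 0, "ay": 0, "az": 0.12},
    {"tx": 0, "ty": 0, "tz": 0, "ax": 0, "ay": 0, "az": 0.12},
    {"tx": 0, "ty": 0, "tz": 0, "ax": 0, "ay": 0, "az": 0.12},
    {"tx": 0, "ty": 0, "tz": 0, "ax": 0, "ay": 0, "az": 0.12}
  ]
}}

```text
time: 14.67
ee_pos: [0.52, -0.281, 0.1088]
tcp_rot: [0.295, 0.955, 0.0, 0.0]
wrist_force: [-0.3, -0.4, 0.3]
grip_width: 0.0397
grip_force: 0.0
```

Call:
{"name": "send_rows", "arguments": {
  "plan": [
    {"tx": 0, "ty": 0, "tz": 0, "ax": 0, "ay": 0, "az": 0.12},
    {"tx": 0, "ty": 0, "tz": 0, "ax": 0, "ay": 0, "az": 0.12},
    {"tx": 0, "ty": 0, "tz": 0, "ax": 0, "ay": 0, "az": 0.12},
    {"tx": 0, "ty": 0, "tz": 0, "ax": 0, "ay": 0, "az": 0.12},
    {"tx": 0, "ty": 0, "tz": 0, "ax": 0, "ay": 0, "az": 0.12},
    {"tx": 0, "ty": 0, "tz": 0, "ax": 0, "ay": 0, "az": 0.12},
    {"tx": 0, "ty": 0, "tz": 0, "ax": 0, "ay": 0, "az": 0.08},
    {"tx": 0, "ty": 0, "tz": 0, "ax": 0, "ay": 0, "az": 0}
  ]
}}

```text
time: 15.33
ee_pos: [0.52, -0.281, 0.1087]
tcp_rot: [0.643, 0.766, 0.0, 0.0]
wrist_force: [-1.2, 0.1, 0.8]
grip_width: 0.0402
grip_force: 0.0
```

Run:
```python
from h import *
import cv2
y0=np.degrees(ps[2])
c=lambda a,r=44:S(14-r*np.sin(a),-83+r*np.cos(a))[:2]
legs(([*c(1.61),.115],y0+92),([*c(1.61),.028],y0+92))
# carrier pose from the scene view: blue/other features by difference; dark handle + post + caps vs. predictions
b=manip.camera('scene'); hsv=cv2.cvtColor(b,cv2.COLOR_RGB2HSV)
cv2.imwrite('pics/t6.png',cv2.cvtColor(b,cv2.COLOR_RGB2BGR))
f=lambda L,q:(projd('scene',w(q,L),-.2746)+[1.39,1.17]).round(1)
def home(dx,dy,da): return np.r_[S(45+dx,5+dy)[:2],ps[2]+np.pi/2+da]
m=lambda lo,hi:cv2.inRange(hsv[180:240,270:330],lo,hi)
for n,lo,hi in(('purple',(118,90,60),(150,255,255)),('green',(60,90,60),(90,255,255)),('blue',(95,120,120),(115,255,255))):
    k,l,st,ce=cv2.connectedComponentsWithStats(m(lo,hi)); print(n,[(ce[i]+[270,180]).round(1).tolist()+[int(st[i,4])] for i in range(1,k) if st[i,4]>6])
H=home(0,0,0)
print('pred handle,post,tailcorner',f([(0,0,54),(-55,0,58),(-70,23,22)],H).tolist())
print('vials mid',f([(37,0,48)],H).tolist(),'+2mm x',f([(37,0,48)],home(2,0,0)).tolist(), 'tail corner rot -.03',f([(-70,23,22)],home(-2,0,.03)).tolist())
# same caps in the start image, in carrier frame, to get their exact positions
a=cv2.cvtColor(cv2.imread('pics/scene0.png'),cv2.COLOR_BGR2HSV)
for n,lo,hi in(('purple',(118,90,60),(150,255,255)),('green',(60,90,60),(90,255,255)),('blue',(95,120,120),(115,255,255))):
    k,l,st,ce=cv2.connectedComponentsWithStats(cv2.inRange(a[255:300,230:300],lo,hi)); print('0',n,[(ce[i]+[230,255]).round(1).tolist()+[int(st[i,4])] for i in range(1,k) if st[i,4]>6])
```

```text
t 15.33 pos [ 0.52   -0.281   0.1087] yaw 100.0 tilt [0.0007 0.    ] F [-1.2  0.1  0.8] w 40.2 j6 -0.8
tx -0.27 ty 0.31 tz -0.63 az -0.004
tx 0.00 ty 0.00 tz 8.70 az -0.000
purple [[299.0, 215.2, 23]]
green [[303.6, 212.0, 25]]
blue [[290.4, 211.5, 43]]
pred handle,post,tailcorner [[305.7, 203.8], [318.8, 193.2], [331.3, 208.5]]
vials mid [[296.2, 213.0]] +2mm x [[295.4, 212.8]] tail corner rot -.03 [[331.4, 208.4]]
0 purple [[244.8, 270.1, 35]]
0 green [[253.9, 272.7, 41]]
0 blue [[252.9, 263.2, 32], [261.5, 265.5, 32]]
```

The carrier features match the home prediction within about 1 px. Next is the latch.

Call:
{"name": "send_rows", "arguments": {
  "plan": [
    {"tx": -0.27, "ty": 0.3, "tz": 1, "ax": 0, "ay": 0, "az": 0},
    {"tx": 0, "ty": 0, "tz": 2.5, "ax": 0, "ay": 0, "az": 0},
    {"tx": 0, "ty": 0, "tz": 2.5, "ax": 0, "ay": 0, "az": 0},
    {"tx": 0, "ty": 0, "tz": 1.2, "ax": 0, "ay": 0, "az": 0},
    {"tx": 0, "ty": 0, "tz": 0.6, "ax": 0, "ay": 0, "az": 0},
    {"tx": 0, "ty": 0, "tz": 0, "ax": 0, "ay": 0, "az": 0}
  ]
}}

```text
time: 15.88
ee_pos: [0.522, -0.2825, 0.0283]
tcp_rot: [0.641, 0.767, -0.0, -0.002]
wrist_force: [-0.7, -0.2, 0.3]
grip_width: 0.0403
grip_force: 0.0
```

Call:
{"name": "send_rows", "arguments": {
  "plan": [
    {"tx": 0, "ty": 0, "tz": 0, "ax": 0, "ay": 0, "az": 0},
    {"tx": 0, "ty": 0, "tz": 0, "ax": 0, "ay": 0, "az": 0},
    {"tx": 0, "ty": 0, "tz": 0, "ax": 0, "ay": 0, "az": 0},
    {"tx": 0, "ty": 0, "tz": 0, "ax": 0, "ay": 0, "az": 0},
    {"tx": 0, "ty": 0, "tz": 0, "ax": 0, "ay": 0, "az": 0},
    {"tx": 0, "ty": 0, "tz": 0, "ax": 0, "ay": 0, "az": 0}
  ],
  "jaw": 0,
  "grip_force": 40
}}

```text
time: 16.38
ee_pos: [0.5239, -0.2842, 0.0319]
tcp_rot: [0.642, 0.767, -0.0, 0.001]
wrist_force: [-1.3, -0.8, 6.2]
grip_width: 0.0083
grip_force: 39.5
```

```bash
cat >> h.py <<'E'
def latch():
    p,y,s,M=cur(); d=p[:2]-S(14,-83)[:2]; a=np.arctan2(d[1],d[0])-ps[2]-np.pi/2; u=d/np.linalg.norm(d); F=s['wrist_force']
    print('rad',np.linalg.norm(d).round(4),'angle',((a+np.pi)%(2*np.pi)-np.pi).round(3),'yaw',(y-ps[2]).round(3),'Frad',(F[:2]@u).round(1),'Ftan',(F[1]*u[0]-F[0]*u[1]).round(1),'Fz',F[2].round(1),'z',p[2].round(4),'w',round(s['grip_width'],4),'j6',s['q'][5].round(2))
E
python3 -c "from h import *;latch()"
```

```text
rad 0.0437 angle 1.635 yaw 1.605 Frad 1.5 Ftan 0.5 Fz 6.2 z 0.0319 w 0.0083 j6 -0.81
```

Call:
{"name": "send_rows", "arguments": {
  "plan": [
    {"tx": 0.22, "ty": 0.01, "tz": 0, "ax": 0, "ay": 0, "az": 0.05},
    {"tx": 0.44, "ty": 0.02, "tz": 0, "ax": 0, "ay": 0, "az": 0.1},
    {"tx": 0.44, "ty": 0.02, "tz": 0, "ax": 0, "ay": 0, "az": 0.1},
    {"tx": 0.44, "ty": 0.02, "tz": 0, "ax": 0, "ay": 0, "az": 0.1},
    {"tx": 0.44, "ty": 0.02, "tz": 0, "ax": 0, "ay": 0, "az": 0.1},
    {"tx": 0.44, "ty": 0.02, "tz": 0, "ax": 0, "ay": 0, "az": 0.1},
    {"tx": 0.44, "ty": 0.02, "tz": 0, "ax": 0, "ay": 0, "az": 0.1},
    {"tx": 0.44, "ty": 0.02, "tz": 0, "ax": 0, "ay": 0, "az": 0.1},
    {"tx": 0.22, "ty": 0.01, "tz": 0, "ax": 0, "ay": 0, "az": 0.05}
  ]
}}

```text
time: 17.13
ee_pos: [0.5303, -0.2498, 0.0317]
tcp_rot: [0.891, 0.454, -0.0, -0.0]
wrist_force: [-6.9, 0.5, 11.3]
grip_width: 0.0082
grip_force: 40.0
```

```bash
python3 -c "from h import *;latch()"
```

```text
rad 0.0444 angle 0.819 yaw 0.8 Frad 5.9 Ftan 3.5 Fz 11.3 z 0.0317 w 0.0082 j6 0.05
```

Call:
{"name": "send_rows", "arguments": {
  "plan": [
    {"tx": 0.22, "ty": 0.01, "tz": 0, "ax": 0, "ay": 0, "az": 0.05},
    {"tx": 0.44, "ty": 0.02, "tz": 0, "ax": 0, "ay": 0, "az": 0.1},
    {"tx": 0.44, "ty": 0.02, "tz": 0, "ax": 0, "ay": 0, "az": 0.1},
    {"tx": 0.44, "ty": 0.02, "tz": 0, "ax": 0, "ay": 0, "az": 0.1},
    {"tx": 0.44, "ty": 0.02, "tz": 0, "ax": 0, "ay": 0, "az": 0.1},
    {"tx": 0.44, "ty": 0.02, "tz": 0, "ax": 0, "ay": 0, "az": 0.1},
    {"tx": 0.22, "ty": 0.01, "tz": 0, "ax": 0, "ay": 0, "az": 0.05}
  ]
}}

```text
time: 17.72
ee_pos: [0.5513, -0.2332, 0.0317]
tcp_rot: [0.985, 0.171, -0.0, -0.001]
wrist_force: [-5.6, 4.9, 13.1]
grip_width: 0.0081
grip_force: 40.1
```

```bash
python3 -c "from h import *;latch()"
```

```text
rad 0.0447 angle 0.208 yaw 0.2 Frad 6.5 Ftan 3.6 Fz 13.1 z 0.0317 w 0.0081 j6 0.69
```

Call:
{"name": "send_rows", "arguments": {
  "plan": [
    {"tx": 0.3, "ty": 0.0, "tz": -0.1, "ax": 0, "ay": 0, "az": 0.07},
    {"tx": 0.3, "ty": 0.0, "tz": -0.1, "ax": 0, "ay": 0, "az": 0.07},
    {"tx": 0.3, "ty": 0, "tz": 0, "ax": 0, "ay": 0, "az": 0.06},
    {"tx": 0, "ty": 0, "tz": 0, "ax": 0, "ay": 0, "az": 0}
  ]
}}

```text
time: 18.05
ee_pos: [0.5595, -0.2309, 0.032]
tcp_rot: [0.997, 0.073, -0.001, -0.001]
wrist_force: [-2.1, 2.2, 1.1]
grip_width: 0.0083
grip_force: 39.5
```

```bash
python3 -c "from h import *;latch()"
```

```text
rad 0.0448 angle 0.018 yaw 0.003 Frad 2.5 Ftan 1.7 Fz 1.1 z 0.032 w 0.0083 j6 0.9
```

Call:
{"name": "send_rows", "arguments": {
  "plan": [
    {"tx": 0.2, "ty": 0, "tz": 0, "ax": 0, "ay": 0, "az": 0},
    {"tx": 0.2, "ty": 0, "tz": 0, "ax": 0, "ay": 0, "az": 0},
    {"tx": 0, "ty": 0, "tz": 0, "ax": 0, "ay": 0, "az": 0},
    {"tx": 0, "ty": 0, "tz": 0, "ax": 0, "ay": 0, "az": 0}
  ]
}}

```text
time: 18.38
ee_pos: [0.5613, -0.2306, 0.0319]
tcp_rot: [0.997, 0.075, -0.003, -0.001]
wrist_force: [-10.8, 2.1, 6.8]
grip_width: 0.0082
grip_force: 40.0
```

```bash
python3 -c "from h import *;latch()"
```

```text
rad 0.0449 angle -0.023 yaw 0.007 Frad 3.4 Ftan 10.5 Fz 6.8 z 0.0319 w 0.0082 j6 0.9
```

Call:
{"name": "send_rows", "arguments": {
  "plan": [
    {"tx": 0.2, "ty": 0, "tz": 0, "ax": 0, "ay": 0, "az": 0},
    {"tx": 0.1, "ty": 0, "tz": 0, "ax": 0, "ay": 0, "az": 0},
    {"tx": 0, "ty": 0, "tz": 0, "ax": 0, "ay": 0, "az": 0},
    {"tx": 0, "ty": 0, "tz": 0, "ax": 0, "ay": 0, "az": 0},
    {"tx": -0.25, "ty": 0, "tz": 0, "ax": 0, "ay": 0, "az": 0},
    {"tx": -0.25, "ty": 0, "tz": 0, "ax": 0, "ay": 0, "az": 0},
    {"tx": 0, "ty": 0, "tz": 0, "ax": 0, "ay": 0, "az": 0}
  ]
}}

```text
time: 18.97
ee_pos: [0.5611, -0.2308, 0.0319]
tcp_rot: [0.997, 0.074, -0.001, -0.001]
wrist_force: [-3.2, 2.9, 0.9]
grip_width: 0.0079
grip_force: 39.7
```

```bash
python3 -c "from h import *;latch()"
```

```text
rad 0.0447 angle -0.017 yaw 0.006 Frad 3.3 Ftan 2.8 Fz 0.9 z 0.0319 w 0.0079 j6 0.9
```

Call:
{"name": "send_rows", "arguments": {
  "plan": [
    {"tx": 0, "ty": 0, "tz": 0, "ax": 0, "ay": 0, "az": 0},
    {"tx": 0, "ty": 0, "tz": 0, "ax": 0, "ay": 0, "az": 0},
    {"tx": 0, "ty": 0, "tz": 0, "ax": 0, "ay": 0, "az": 0},
    {"tx": 0, "ty": 0, "tz": -1, "ax": 0, "ay": 0, "az": 0},
    {"tx": 0, "ty": 0, "tz": -2, "ax": 0, "ay": 0, "az": 0},
    {"tx": 0, "ty": 0, "tz": -2.5, "ax": 0, "ay": 0, "az": 0},
    {"tx": 0, "ty": 0, "tz": -2.5, "ax": 0, "ay": 0, "az": 0},
    {"tx": -2, "ty": 0, "tz": -2, "ax": 0, "ay": 0, "az": 0},
    {"tx": -3.5, "ty": 0, "tz": -2, "ax": 0, "ay": 0, "az": 0},
    {"tx": -3.5, "ty": 0, "tz": -1, "ax": 0, "ay": 0, "az": 0}
  ],
  "jaw": 3
}}

```text
time: 19.8
ee_pos: [0.4741, -0.2457, 0.1663]
tcp_rot: [0.997, 0.075, 0.002, 0.002]
wrist_force: [1.3, -1.5, 1.5]
grip_width: 0.0298
grip_force: 0.0
```

Call:
{"name": "send_rows", "arguments": {
  "plan": [
    {"tx": -3.5, "ty": 0, "tz": -1, "ax": 0, "ay": 0, "az": 0},
    {"tx": -3, "ty": 0, "tz": 0, "ax": 0, "ay": 0, "az": 0},
    {"tx": 0, "ty": 0, "tz": 0, "ax": 0, "ay": 0, "az": 0},
    {"tx": 0, "ty": 0, "tz": 0, "ax": 0, "ay": 0, "az": 0}
  ]
}}

```text
time: 20.13
ee_pos: [0.4082, -0.255, 0.1737]
tcp_rot: [0.997, 0.073, 0.001, 0.001]
wrist_force: [0.2, 0.4, -0.3]
grip_width: 0.0296
grip_force: 0.0
```

Run:
```python
from h import *
import cv2
a=manip.camera('top'); b=manip.camera('scene'); cv2.imwrite('pics/t7.png',cv2.cvtColor(b,cv2.COLOR_RGB2BGR)); cv2.imwrite('pics/t7t.png',cv2.cvtColor(a,cv2.COLOR_RGB2BGR))
hs=cv2.cvtColor(b,cv2.COLOR_RGB2HSV)
for n,lo,hi in(('purple',(118,90,60),(150,255,255)),('green',(60,90,60),(90,255,255)),('blue',(95,120,120),(115,255,255))):
    k,l,st,ce=cv2.connectedComponentsWithStats(cv2.inRange(hs[180:240,270:330],lo,hi)); print(n,[(ce[i]+[270,180]).round(1).tolist() for i in range(1,k) if st[i,4]>6])
f=lambda n,P,k:(projd(n,P,k)+([1.39,1.17] if n=='scene' else 0)).round(1)
for al in(0,.1,.2):
    print(al,'latch post top: top',f('top',[S(14-44*np.sin(al),-83+44*np.cos(al),50)],-.1655),'scene',f('scene',[S(14-44*np.sin(al),-83+44*np.cos(al),50)],-.2746))
print('carrier post scene/top',f('scene',[S(45,-50,58)],-.2746),f('top',[S(45,-50,58)],-.1655))
def blobs(g,r0,r1,c0,c1,t):
    k,l,st,ce=cv2.connectedComponentsWithStats((cv2.cvtColor(g,cv2.COLOR_RGB2GRAY)[r0:r1,c0:c1]<t).astype('uint8')); return [(st[i]+[c0,r0,0,0,0]).tolist() for i in range(1,k) if st[i,4]>4]
print('top dark',blobs(a,195,240,320,385,125)); print('scene dark',blobs(b,185,225,295,360,95))
s=manip.observe(); print(s['time'],s['wrist_force'].round(1))
```

```text
purple [[299.0, 215.2]]
green [[303.6, 212.0]]
blue [[290.5, 211.4]]
0 latch post top: top [[346.  216.5]] scene [[329.3 201.3]]
0.1 latch post top: top [[346.5 218.7]] scene [[331.2 201.7]]
0.2 latch post top: top [[347.2 220.8]] scene [[333.2 202. ]]
carrier post scene/top [[318.8 193.2]] [[349.6 199.9]]
top dark [[320, 203, 7, 4, 26]]
scene dark [[296, 186, 8, 9, 41], [307, 192, 4, 2, 6], [315, 193, 6, 15, 41], [301, 202, 8, 6, 35], [328, 202, 3, 8, 20], [297, 213, 10, 5, 29], [311, 213, 15, 12, 40], [302, 222, 6, 3, 10]]
20.2333 [-0.1  0.   0.4]
```

The latch post sits at (329,202), which matches the fully shut prediction, and the carrier hasn't moved. I'm handing in.

```bash
python3 -c "
from cell import manip
print(manip.sign_off())"
```

```text
the job is handed in; nothing more can be done
None
```

The job is handed in at about 20 s of the 59 s allowed: the carrier sits in the station with its fork on the pin, its long edge is home against the fence, and the latch is turned to its stop. The last camera and force readings agree with this, though the hand-in returned no verdict.

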